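Feed a module through the one-way gate of a bench tester

ROBOT

A 6-joint arm with a two-finger parallel gripper is mounted at the origin on the work surface. World frame = base frame: x ahead of the robot, y to its left, z up, the work surface at z = 0. Lengths are in m, angles in rad, forces in N, time in s.
With the tool pointing down it reaches from about 0.4 to 0.825 m from the base axis. Payload 7 kg.
Tool frame: the origin (TCP) lies at the very end of the fingers, on their centre line; the grasp point (between the pads) lies 19 mm behind it; z points along the fingers, y is the line along which they close (so a half turn about z gives the same grasp; the last joint's range is limited). The gripper opens to 88 mm and grips with 3 to 60 N. Pads are 19 mm wide; open, the fingers measure 130 mm over their backs; the gripper's body (78 mm by 193 mm) begins 47 mm behind the grasp point.
Start: joints at [1.403, 0.359, 0.012, 0, -1.224, -0.288], TCP at [0.297, 0.606, 0.227] pointing down, gripper open.
Joint ranges: [-3.07, 3.07], [-1.43, 2.12], [-1.02, 1.25], [-3.03, 1.67], [-3.05, -0], [-3.03, 3.03]. Speed limits (rad/s): [2.39, 2.39, 3.01, 3.14, 3.14, 3.14].

INTERFACE

Orientations are given as [roll, pitch, yaw] about the fixed x, y, z axes, in that order (R = Rz(yaw) Ry(pitch) Rx(roll)).
In Python, from station import arm gives the robot as it stands.
- The arm moves only by the tool step_arm, never from a script. Its argument "rows" is a list of rows, each a list of 5 numbers: the shift along the world's x, y, z in m, then the turn about the world's z in rad, then the finger opening in m, from 0 to 0.0876. In form: [[x, y, z, spin, gripper], ...]. A call has 1 to 20 rows; each row is the pose to reach, as a shift and turn from the pose commanded when the call began; what a row does not reach only later rows make up. A row lasts 1/10 s, in which the tool goes at most 50 mm and 8.59 degrees, less where a joint would pass 70% of its speed; a pose out of reach is approached as far as the arm can. A call with a gripper value outside its range is refused whole. The fingers move at their own pace and stop on an object; "newtons" is the grip in N (left out, the last holds). Time passes only in rows, so rows that repeat a pose let the fingers close. It gives the time, the measured TCP pose, the force, the opening and the grip force at its end, in the units of the state.
- arm.get_state(): the state, without advancing time (a new reading comes with each control period).
- arm.grab_frame(name): name is "side" or "top" or "wrist"; returns a dict with "color" (400x640x3 uint8, blue, green, red), "vfov" (degrees; the focal length in pixels is half the picture's height over the tangent of half this angle, whatever the lens; pixels are square), "cx", "cy" (the principal point, pixels), "rvec" (rotation vector, rad) and "tvec" (3), from world to camera coordinates, as OpenCV has them. Camera axes: x right, y down, z forward; pixel columns grow to the right and rows downward; lengths in m; the calibration is good to about 2 mm. A picture is of the moment at which its call begins. There is no depth.
- arm.job_done(): hands the job in; it is judged then, once.
The state is a dict: "t": time; "q": joint angles; "qd": joint speeds; "joint_efforts": joint torques, N m; "eef_pos": TCP position; "ee_rot": TCP orientation; "force": force on the tool from outside, world axes, zero at the start; "moment": the same for the moment, N m; "width": finger opening in m; "gripper_force": force on a finger pad.
Only numpy, scipy, OpenCV 4.12 (cv2) and the standard library are available. Lean on these libraries where they do the work, as an engineer would, in place of code of your own. Each camera call takes 0.05 s, during which the arm holds its last target. There are 200 camera calls.

TASK

Pick up the loose power module and set it in the tester's in-feed track in front of the sprung gate, terminal end leading, then push it along the track through the gate until you feel it come up against the module already waiting under the hood, gently, without shoving that one along. Leave it standing closed up to the waiting module with the gate swung fully shut behind it; do not lift it over the gate, and leave the other things on the bench where they are.

Things in the scene. Friction and masses are not known exactly. Their poses are not given: they have to be found in the camera images.
- module_centre (a point): the loose module to feed: black potted power module, 62 long (its x) x 44 wide x 40 mm tall, 0.13 to 0.25 kg, upright on the bench right of the track, near the capacitor and transformer. Its terminal end is a step, the last 17 mm at +x, only 26 mm tall, with four screws on it. This point: mid length and width, 20 mm above its underside; x to the terminal end, z up
- module_front (a point): middle of the module's terminal-end face: 31 mm along the module's x from module_centre, 20 mm above its underside, same axes. It is to come up against the rear of the like module that waits under the hood, whose near face stands at track x = 124 to 166 mm, different each time and not given: it must be felt. Only a light drag holds it: a push of about 12 N starts to shove it along
- track (a point): on the floor of the tester's in-feed track, midway between the rails, at the line of the shut gate; x along the feed, y to the gate's hinge, z up. Fixed aluminium channel, floor 6 mm above the bench, 49 mm between rails 9 mm tall. Loading section x -125 to -6 mm: flared lips on the rails, to 16 mm above the floor, 64 mm apart. No rail on the hinge side from x -6 to 52 mm
- gate_hinge (a point): axis of the gate's hinge at track-floor height: track x = 0, y = 35 mm, just outside the rail; same axes as track. Its post rises 44 mm above the track floor, with a 10 x 12 mm stop block beside it at x = -10 mm, 30 mm above the floor
- gate (a joint): sprung one-way gate, steel leaf 3 to 33 mm above the track floor, reaching 59 mm from its hinge across the track. rad: 0 shut, grows folding inwards (track +x) to 1.6; cannot swing outwards. Its spring sets 6 to 10 N against a module until its front is at x = 25 mm, then 1 to 5 N, and pushes it back if let go. It shuts once the module's rear is past x = 60 mm and nothing else is in its way
- hood_mouth (a point): middle of the open mouth of the grey hood, on the track floor, at track x = 112 mm; same axes as track. Hood: 59 mm wide, 46 mm high inside, 63 mm wide outside, top 54 mm above the bench. From gate to hood the track is open above. At x = 200 mm it enters the tester, a cream box 130 mm tall, y = -65 to 85 mm. Under the hood, out of sight, a like module waits: see module_front
- capacitor: grey electrolytic capacitor can standing upright, 36 mm diameter, 52 mm tall; origin at the centre of its underside
- transformer: small mains transformer, dark laminated core 54 x 30 x 45 mm (84 mm over its mounting feet) with a white bobbin; origin at the centre of its underside
- meter: hand-held multimeter lying on its back, 175 x 82 x 34 mm; origin at the centre of its underside
- screwdriver: screwdriver, 190 mm long, lying on the bench
- heatsink: finned aluminium heat sink, 75 x 50 x 27 mm; origin at the centre of its underside
- tape: roll of tape lying flat, 90 mm diameter, 19 mm high; origin at the centre of its underside

How it is judged:
On the way, in this order (a step that is already met when the one before it is completed fails the run):
1. the module stands in the loading section of the track, on its floor, between the rails, terminal end towards the shut gate (z of module_centre in the frame of track between 0.016 and 0.024 m and y of module_centre in the frame of track between -0.006 and 0.006 m and angle between the x axis of module_centre and the x axis of track, either way round below 0.12 rad and angle between module_centre's own z axis and vertical below 0.12 rad and x of module_front in the frame of track below 0 m and x of track in the frame of module_centre above 0.025 m and value of joint gate below 0.1 rad), for 0.2 s.
2. the module, standing on the track floor, holds the gate open as it is pushed through (z of module_centre in the frame of track between 0.016 and 0.024 m and value of joint gate above 0.9 rad and contact force between module and gate_c0 above 0.1 N and x of module_centre in the frame of track between -0.02 and 0.09 m), for 0.1 s.
3. the module comes up against the waiting module (z of module_centre in the frame of track between 0.016 and 0.024 m and x of waiting_c0 in the frame of module_front below 0.0245 m), for 0.1 s.
At the end, for the whole second after the job is handed in: The module stands upright on the track floor past the gate, terminal end leading, in line with the track (6 mm, 0.12 rad), its front within 2 mm of the waiting module, which has moved less than 3 mm; the gate is shut (below 0.06 rad); the module is released and at rest (all of step 3 and y of module_centre in the frame of track between -0.006 and 0.006 m and angle between the x axis of module_centre and the x axis of track, either way round below 0.12 rad and angle between module_centre's own z axis and vertical below 0.12 rad and x of module_front in the frame of track above 0.112 m and value of joint gate below 0.06 rad and distance of waiting_c0 from where it was at the start of the episode below 0.003 m and linear speed of module below 0.01 m/s and contact force between the fingers and module below 0.05 N); the robot touches nothing.
It fails at once if the waiting module is shoved 3 mm or more along the track (distance of waiting_c0 from where it was at the start of the episode above 0.003 m).
It fails at once if the module is pressed against the waiting module with more than 25 N (contact force between module and waiting_c0 above 25 N).
It fails at once if the module is lifted over the gate instead of pushed through it (x of module_centre in the frame of track between -0.015 and 0.2 m and y of module_centre in the frame of track between -0.06 and 0.06 m and z of module_centre in the frame of track above 0.04 m).
It fails at once if one of the other things on the bench is moved more than 20 mm (distance of any of capacitor, transformer, meter, screwdriver, heatsink, tape from where it was at the start of the episode above 0.02 m).
It also fails if it takes over 58 s, if anything falls off the work surface, if the arm or the gripper's body presses on something with over 40 N, if the wrist force passes 120 N, or if a joint passes its speed limit or range.

## Working session

There is one attempt and no reset: what is moved stays moved. The work goes in short steps, Python scripts to look and compute and a tool call to move; the robot and the scene stay as the last step left them, time stands still between calls to the robot, and variables do not carry over. Pictures are saved under pics/ and viewed, at most 10 in all, crops included, and the job is handed in when it is done.

Besides the shell and the picture viewer there is one more tool, called after ">>>" as a command line: name --pt "numbers of a row" for each row, then --argument value for the rest. step_arm: Moves the arm, as the interface text tells. Its arguments: {"type":"object","properties":{"rows":{"type":"array"},"newtons":{"type":"number"}},"required":["rows"]}

```bash
mkdir -p pics; ls
cat > h.py <<'E'
import numpy as np, cv2, pickle
def grab(arm,name,tag):
    f=arm.grab_frame(name); cv2.imwrite(f'pics/{tag}.png',f['color']); pickle.dump(f,open(f'pics/{tag}.pkl','wb')); return f
def load(tag): return pickle.load(open(f'pics/{tag}.pkl','rb'))
def cam(f):
    h=f['color'].shape[0]; fl=h/2/np.tan(np.radians(f['vfov'])/2)
    K=np.array([[fl,0,f['cx']],[0,fl,f['cy']],[0,0,1]]); R=cv2.Rodrigues(np.array(f['rvec'],float))[0]
    return K,R,np.array(f['tvec'],float).ravel()
def ray(f,uv,z):
    K,R,t=cam(f); uv=np.atleast_2d(uv).astype(float)
    d=(R.T@np.linalg.inv(K)@np.c_[uv,np.ones(len(uv))].T).T; c=-R.T@t
    return c+d*((z-c[2])/d[:,2])[:,None]
def proj(f,P):
    K,R,t=cam(f); p=(K@(R@np.atleast_2d(P).T+t[:,None])).T; return p[:,:2]/p[:,2:]
E
python3 - <<'E'
from station import arm
from h import *
for n in ['top','side']:
    f=grab(arm,n,n+'0'); K,R,t=cam(f); print(n,K[0,0],f['cx'],f['cy'],-R.T@t)
E
```

```text
pics
top 492.6126651751179 319.40188953102506 207.06983870159547 [ 0.39703398 -0.11809198  1.02346906]
side 419.8019038456539 310.6785379984096 193.3834544026188 [ 0.40616097 -0.83768798  0.70729431]
```

View pics/top0.png

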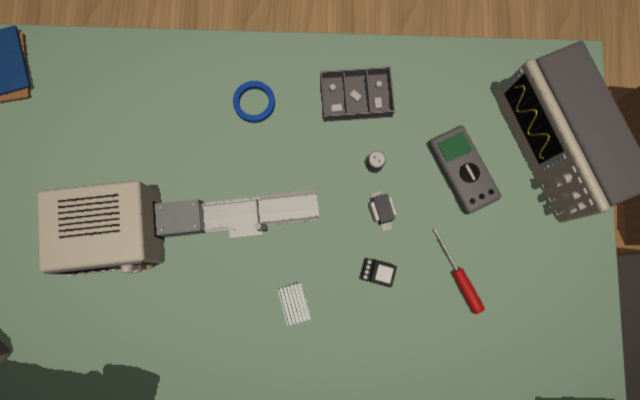

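View pics/side0.png

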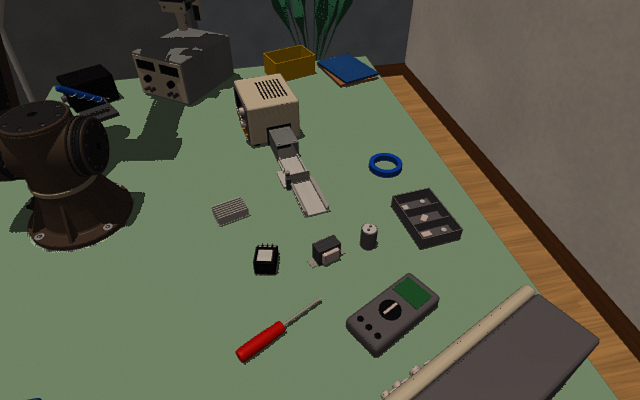

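The top view shows the module at about (379,272) with its terminals to the left. The track runs from its loading end at (318,205) leftwards to the hood at (180,218), and the gate post is at (263,227). I'll zoom in for measuring.

Run:
```python
from h import *
a=load('top0')['color']
c1=cv2.resize(a[175:250,145:335],None,fx=4,fy=4,interpolation=cv2.INTER_CUBIC)
c2=cv2.resize(a[250:295,350:405],None,fx=6,fy=6,interpolation=cv2.INTER_CUBIC)
o=np.zeros((c1.shape[0]+c2.shape[0],max(c1.shape[1],c2.shape[1]),3),np.uint8)
o[:c1.shape[0],:c1.shape[1]]=c1;o[c1.shape[0]:,:c2.shape[1]]=c2
cv2.imwrite('pics/crop1.png',o);print(o.shape)
```

```text
(570, 760, 3)
```

View pics/crop1.png

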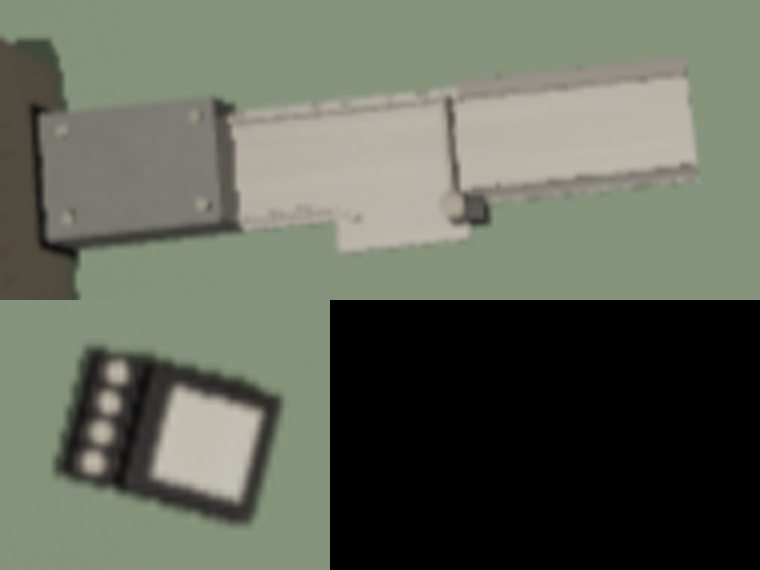

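The crop shows the hood top corners at about (40,115), (213,98), (222,222) and (45,240), the gate leaf at (450,95)–(457,195), and the lip ends at (686,58) and (697,181). The module's four corners are at about (90,348), (280,398), (247,522) and (60,472).

Run:
```python
from h import *
f=load('top0')
T=lambda p:(np.array(p,float)+.5)/4+[145,175]-.5
M=lambda p:(np.array(p,float)-[0,300]+.5)/6+[350,250]-.5
r=lambda p,z:np.round(ray(f,p,z)[:,:2]*1000,1)
print('lipend',r(T([[686,58],[697,181]]),.022).tolist(),'lip at gate',r(T([[455,80],[470,203]]),.022).tolist())
print('hood',r(T([[40,115],[213,98],[222,222],[45,240]]),.054).tolist())
print('leaf',r(T([[450,95],[457,195]]),.039).tolist(),'post',r(T([455,207]),.05).tolist())
print('floor far rail inside',r(T([[240,122],[445,100]]),.015).tolist(), 'near rail end',r(T([[240,225],[340,216]]),.015).tolist())
print('modrear',r(M([[280,398],[247,522]]),.04).tolist(),'modterm',r(M([[90,348],[60,472]]),.026).tolist())
# label
a=f['color'][250:295,350:405]; g=cv2.inRange(cv2.cvtColor(cv2.resize(a,None,fx=6,fy=6,interpolation=cv2.INTER_CUBIC),cv2.COLOR_BGR2GRAY),160,255)
cs=cv2.findContours(g,0,2)[0]; c=max(cs,key=cv2.contourArea); b=cv2.boxPoints(cv2.minAreaRect(c))
print('label',r(M(b+[0,300]),.04).tolist())
from station import arm
print(arm.get_state())
```

```text
lipend [[588.2, -117.9], [524.3, -125.1]] lip at gate [[573.6, 0.9], [510.0, -9.5]]
hood [[545.0, 202.0], [555.8, 116.9], [494.0, 108.7], [482.9, 195.0]]
leaf [[562.8, 1.1], [512.0, -4.6]] post [[504.7, -5.2]]
floor far rail inside [[549.9, 111.7], [564.2, 6.4]] near rail end [[496.5, 108.5], [502.5, 57.6]]
modrear [[433.7, -280.9], [392.9, -270.0]] modterm [[449.4, -219.2], [407.9, -209.5]]
label [[407.2, -238.5], [436.0, -245.9], [429.2, -274.6], [400.5, -267.0]]
{'t': 0.1, 'q': array([ 1.40309862e+00,  3.59296909e-01,  1.11644031e-02, -3.15742811e-04,
       -1.22408076e+00, -2.88094330e-01]), 'qd': array([-0.00041126, -0.00052137,  0.00246308,  0.00225178, -0.00127665,
       -0.00070358]), 'joint_efforts': array([-1.13115027e-03, -5.84163880e+01,  2.93751669e+01,  7.01539949e+00,
        1.01908043e-02, -5.09614460e-05]), 'eef_pos': array([0.29695206, 0.60569707, 0.225733  ]), 'ee_rot': array([ 3.14014976e+00, -1.18024243e-04, -4.55899452e-01]), 'force': array([ 0.62018449, -0.11723163, -0.34077024]), 'moment': array([-0.01627709,  0.00971182,  0.02661408]), 'gripper_force': 0.0, 'width': 0.08778382442163536}
```

>>> step_arm --pt "0.253 -0.506 0 -0.7 0.0876" --pt "0.253 -0.506 0 -0.7 0.0876" --pt "0.253 -0.506 0 -0.7 0.0876" --pt "0.253 -0.506 0 -0.7 0.0876" --pt "0.253 -0.506 0 -0.7 0.0876" --pt "0.253 -0.506 0 -0.7 0.0876" --pt "0.253 -0.506 0 -0.7 0.0876" --pt "0.253 -0.506 0 -0.7 0.0876" --pt "0.253 -0.506 0 -0.7 0.0876" --pt "0.253 -0.506 0 -0.7 0.0876" --pt "0.253 -0.506 0 -0.7 0.0876" --pt "0.253 -0.506 0 -0.7 0.0876" --pt "0.122 -0.858 0 -1.356 0.0876" --pt "0.122 -0.858 0 -1.356 0.0876" --pt "0.122 -0.858 0 -1.356 0.0876" --pt "0.122 -0.858 0 -1.356 0.0876" --pt "0.122 -0.858 0 -1.356 0.0876" --pt "0.122 -0.858 0 -1.356 0.0876" --pt "0.122 -0.858 0 -1.356 0.0876" --pt "0.122 -0.858 0 -1.356 0.0876"

```text
t: 2.1
eef_pos: [0.4174, -0.2542, 0.2265]
ee_rot: [3.141, -0.0, -1.813]
force: [0.9, 0.3, -0.0]
width: 0.0876
gripper_force: 0.0
```

>>> step_arm --pt "0 0 -0.1 0 0.0876" --pt "0 0 -0.1 0 0.0876" --pt "0 0 -0.1 0 0.0876"

```text
t: 2.4
eef_pos: [0.4143, -0.2508, 0.1211]
ee_rot: [3.13, 0.001, -1.814]
force: [-0.9, 0.6, -0.2]
width: 0.0877
gripper_force: 0.0
```

Run:
```python
from h import *
from station import arm
f=grab(arm,'wrist','w1'); s=arm.get_state(); print(s['t'],s['eef_pos'],s['ee_rot'])
th=np.radians(76.2);c=np.array([.421,-.245,0]);R=np.array([[np.cos(th),-np.sin(th),0],[np.sin(th),np.cos(th),0],[0,0,1]])
P=[[-.031,.022,.04],[-.031,-.022,.04],[.014,-.022,.04],[.014,.022,.04],[.031,.022,.026],[.031,-.022,.026]]
p=proj(f,[c+R@x for x in P]);print(p.round(0).tolist())
a=f['color'].copy()
for u in p: cv2.circle(a,tuple(int(v) for v in u),3,(0,0,255),-1)
cv2.imwrite('pics/w1o.png',a)
```

```text
2.45 [ 0.41684053 -0.25156186  0.12466996] [ 3.13472084e+00 -5.90968823e-04 -1.81205101e+00]
[[335.0, 175.0], [277.0, 176.0], [279.0, 232.0], [334.0, 231.0], [333.0, 244.0], [281.0, 245.0]]
```

View pics/w1o.png

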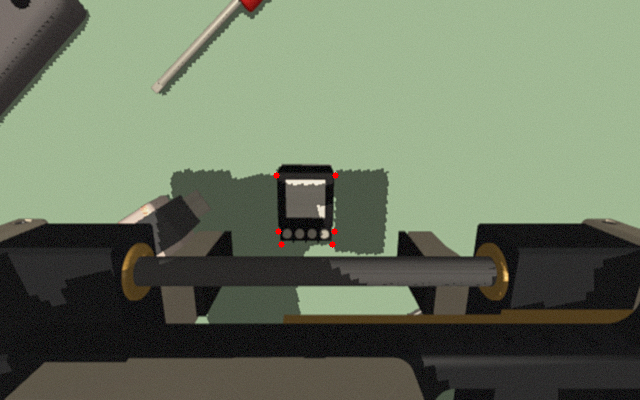

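The overlay sits on the module to within about 3 mm along its length. The module is slightly farther back than predicted, and it is aligned between the fingers. Descending.

>>> step_arm --pt "0 -0.002 -0.04 0 0.0876" --pt "0 -0.002 -0.08 0 0.0876" --pt "0 -0.002 -0.1 0 0.0876" --pt "0 -0.002 -0.106 0 0.0876" --pt "0 -0.002 -0.106 0 0.0876" --pt "0 -0.002 -0.106 0 0.0876"

```text
t: 3.05
eef_pos: [0.421, -0.2542, 0.0226]
ee_rot: [-3.138, -0.0, -1.811]
force: [0.3, 0.7, 1.0]
width: 0.0877
gripper_force: 0.0
```

>>> step_arm --pt "0 0 -0.003 0 0.0876" --pt "0 0 -0.003 0 0.04" --pt "0 0 -0.003 0 0.03" --pt "0 0 -0.003 0 0.03" --pt "0 0 -0.003 0 0.03" --pt "0 0 -0.003 0 0.03" --pt "0 0 -0.003 0 0.03" --pt "0 0 -0.003 0 0.03" --newtons 25

```text
t: 3.85
eef_pos: [0.4193, -0.254, 0.0176]
ee_rot: [-3.141, -0.0, -1.812]
force: [0.6, 0.7, -0.3]
width: 0.0439
gripper_force: 25.0
```

>>> step_arm --pt "0 0 0.04 0 0.03" --pt "0 0 0.08 0 0.03" --pt "0.03 0.04 0.08 0.1 0.03" --pt "0.06 0.08 0.08 0.2 0.03" --pt "0.09 0.12 0.08 0.3 0.03" --pt "0.12 0.16 0.08 0.374 0.03" --pt "0.131 0.176 0.08 0.374 0.03" --pt "0.131 0.176 0.06 0.374 0.03" --pt "0.131 0.176 0.05 0.374 0.03" --pt "0.131 0.176 0.05 0.374 0.03" --pt "0.131 0.176 0.05 0.374 0.03" --pt "0.131 0.176 0.05 0.374 0.03"

```text
t: 5.05
eef_pos: [0.5503, -0.0785, 0.0682]
ee_rot: [-3.141, -0.0, -1.439]
force: [0.1, -0.7, -1.9]
width: 0.0439
gripper_force: 25.0
```

Run:
```python
from h import *
from station import arm
s=arm.get_state(); print(s['t'],s['eef_pos'],s['ee_rot'])
d=np.array([-.1324,.9912]);n=np.array([-.9912,-.1324]);e=s['eef_pos'][:2]-[.5397,.0021];print('track',e@d,e@n)
f=grab(arm,'wrist','w2');g=grab(arm,'side','s2')
a=f['color'].copy()
O=np.array([.5397,.0021])
L=[np.r_[O+d*x+n*y,.022] for x in(-.125,-.006) for y in(-.032,.032)]
for u in proj(f,L): cv2.circle(a,tuple(int(v) for v in u),3,(0,0,255),-1)
b=g['color'].copy()
for u in proj(g,L): cv2.circle(b,tuple(int(v) for v in u),1,(0,0,255),-1)
b=cv2.resize(b[120:240,230:360],None,fx=3.33,fy=3.33)
o=np.vstack([cv2.resize(a[100:],(533,250)),cv2.resize(b,(533,349))]) if 0 else a
cv2.imwrite('pics/w2o.png',a);cv2.imwrite('pics/s2o.png',b)
```

```text
5.05 [ 0.55030078 -0.07851271  0.06821582] [-3.14082137e+00 -1.33280118e-04 -1.43860235e+00]
track -0.08130686595633926 0.00016563252539479468
```

View pics/w2o.png

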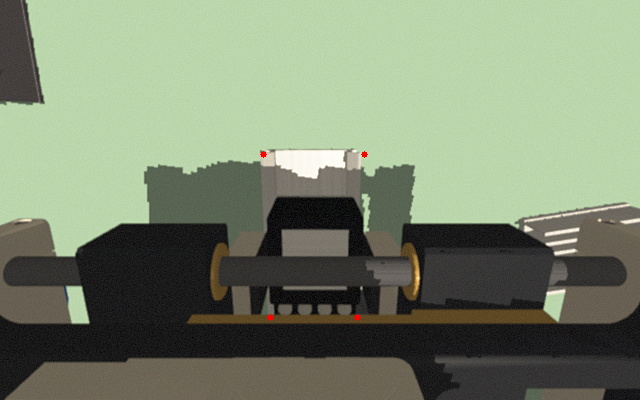

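View pics/s2o.png

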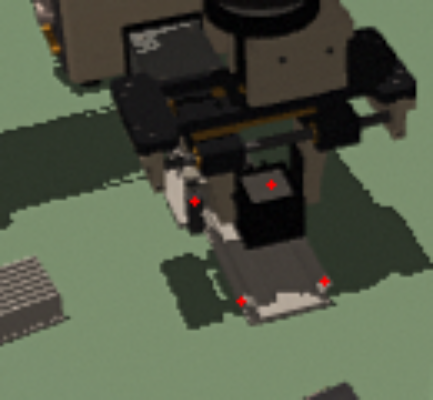

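The wrist view shows the track's outer edges at columns 262 and 360 (row 155), against 263 and 364 predicted. So the real track centre is about 1.5 mm towards world +x. I'll shift 1 mm and lower.

>>> step_arm --pt "0.001 0 -0.015 0 0.03" --pt "0.001 0 -0.025 0 0.03" --pt "0.001 0 -0.032 0 0.03" --pt "0.001 0 -0.036 0 0.03" --pt "0.001 0 -0.039 0 0.03" --pt "0.001 0 -0.041 0 0.03" --pt "0.001 0 -0.042 0 0.03" --pt "0.001 0 -0.042 0 0.03"

```text
t: 5.95
eef_pos: [0.5511, -0.0779, 0.0256]
ee_rot: [-3.142, 0.0, -1.438]
force: [-0.0, 0.2, -2.7]
width: 0.0437
gripper_force: 25.0
```

>>> step_arm --pt "0 0 -0.001 0 0.03" --pt "0 0 -0.002 0 0.03" --pt "0 0 -0.002 0 0.03" --pt "0 0 -0.002 0 0.03"

```text
t: 6.35
eef_pos: [0.5512, -0.0779, 0.0236]
ee_rot: [-3.142, 0.0, -1.438]
force: [-0.4, -0.2, -2.3]
width: 0.0437
gripper_force: 25.0
```

>>> step_arm --pt "0 0 0 0 0.055" --pt "0 0 0 0 0.06" --pt "0 0 0 0 0.06" --pt "0 0 0 0 0.06" --pt "0 0 0.03 0 0.06" --pt "0 0 0.06 0 0.06" --pt "0.006 -0.045 0.06 0 0.03" --pt "0.012 -0.09 0.06 0 0" --pt "0.012 -0.09 0.06 0 0" --pt "0.012 -0.09 0.06 0 0" --pt "0.012 -0.09 0.06 0 0"

```text
t: 7.45
eef_pos: [0.5628, -0.1676, 0.0834]
ee_rot: [3.141, 0.0, -1.438]
force: [0.4, -0.6, 0.0]
width: 0.0258
gripper_force: 0.0
```

Run:
```python
from h import *
from station import arm
s=arm.get_state(); print(s['t'],s['eef_pos'],s['ee_rot'],s['width'],s['force'])
f=grab(arm,'top','t3');f2=grab(arm,'side','s3')
a=cv2.resize(f['color'][170:250,200:360],None,fx=3.5,fy=3.5,interpolation=2);b=cv2.resize(f2['color'][120:230,230:390],None,fx=2.8,fy=2.8,interpolation=2)
o=np.zeros((a.shape[0]+b.shape[0],560,3),np.uint8);o[:a.shape[0],:a.shape[1]]=a;o[a.shape[0]:,:b.shape[1]]=b
cv2.imwrite('pics/c3.png',o)
```

```text
7.45 [ 0.56284829 -0.16762406  0.08336316] [ 3.14117882e+00  1.57628399e-04 -1.43794983e+00] 0.025806006787978956 [ 0.42250675 -0.63240855  0.04791341]
```

View pics/c3.png

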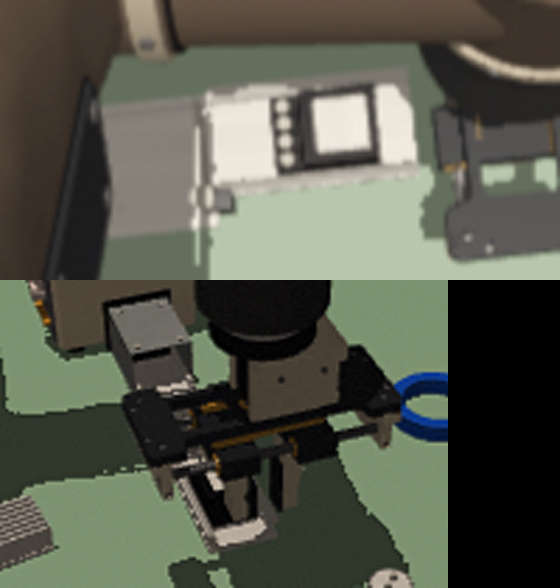

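The module stands straight between the rails, with its terminals towards the shut gate. Next: close the fingers behind it and lower them.

>>> step_arm --pt "0 0 0 0 0" --pt "0 0 0 0 0" --pt "0 0 0 0 0" --pt "-0.004 0.031 -0.03 0 0" --pt "-0.004 0.031 -0.065 0 0" --pt "-0.004 0.031 -0.065 0 0" --pt "-0.004 0.031 -0.065 0 0" --newtons 20

```text
t: 8.25
eef_pos: [0.5591, -0.137, 0.0187]
ee_rot: [3.14, -0.0, -1.437]
force: [0.4, -0.5, 0.3]
width: 0.0007
gripper_force: 0.0
```

>>> step_arm --pt "-0.001 0.005 0 0 0" --pt "-0.001 0.01 0 0 0" --pt "-0.002 0.015 0 0 0" --pt "-0.0027 0.02 0 0 0" --pt "-0.0033 0.025 0 0 0" --pt "-0.004 0.03 0 0 0" --pt "-0.0047 0.035 0 0 0" --pt "-0.0053 0.04 0 0 0" --pt "-0.006 0.045 0 0 0" --pt "-0.0067 0.05 0 0 0" --pt "-0.0073 0.055 0 0 0" --pt "-0.008 0.06 0 0 0"

```text
t: 9.45
eef_pos: [0.5511, -0.0765, 0.0186]
ee_rot: [3.142, -0.0, -1.438]
force: [1.0, -2.9, 2.7]
width: 0.0006
gripper_force: 1.5
```

>>> step_arm --pt "-0.0007 0.005 0 0 0" --pt "-0.0013 0.01 0 0 0" --pt "-0.002 0.015 0 0 0" --pt "-0.0027 0.02 0 0 0" --pt "-0.0033 0.025 0 0 0" --pt "-0.004 0.03 0 0 0" --pt "-0.0047 0.035 0 0 0" --pt "-0.0053 0.04 0 0 0" --pt "-0.006 0.045 0 0 0" --pt "-0.0067 0.05 0 0 0" --pt "-0.0073 0.055 0 0 0" --pt "-0.008 0.06 0 0 0"

```text
t: 10.65
eef_pos: [0.5434, -0.0166, 0.0187]
ee_rot: [-3.141, -0.0, -1.438]
force: [2.2, -7.2, 1.6]
width: 0.0005
gripper_force: 3.2
```

Run:
```python
from h import *
from station import arm
s=arm.get_state(); print(s['t'],s['eef_pos'],s['force'])
f2=grab(arm,'side','s4');f=grab(arm,'top','t4')
a=cv2.resize(f['color'][170:250,140:300],None,fx=3.5,fy=3.5,interpolation=2);b=cv2.resize(f2['color'][100:220,230:390],None,fx=2.6,fy=2.6,interpolation=2)
o=np.zeros((a.shape[0]+b.shape[0],560,3),np.uint8);o[:a.shape[0],:a.shape[1]]=a;o[a.shape[0]:,:b.shape[1]]=b
cv2.imwrite('pics/c4.png',o)
```

```text
10.65 [ 0.54337428 -0.01658315  0.01867018] [ 2.21696611 -7.22169571  1.57046483]
```

View pics/c4.png

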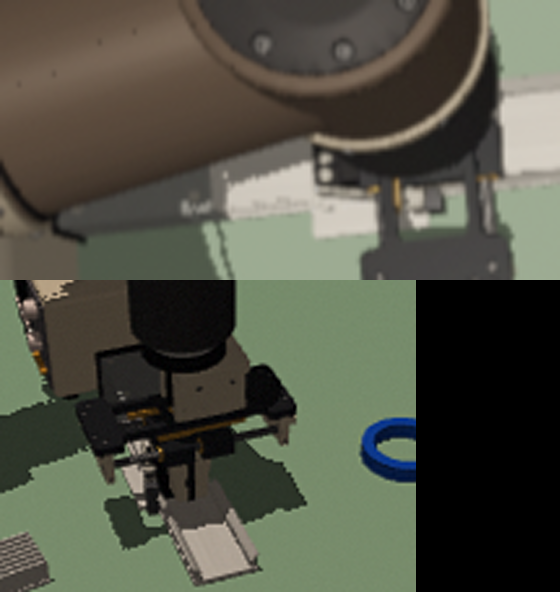

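The front terminals are past the gate, with about 60 mm left to the hood, and the module is straight. Continuing.

>>> step_arm --pt "-0.0007 0.005 0 0 0" --pt "-0.0013 0.01 0 0 0" --pt "-0.002 0.015 0 0 0" --pt "-0.0027 0.02 0 0 0" --pt "-0.0033 0.025 0 0 0" --pt "-0.004 0.03 0 0 0" --pt "-0.0047 0.035 0 0 0" --pt "-0.0053 0.04 0 0 0" --pt "-0.006 0.045 0 0 0"

```text
t: 11.65
eef_pos: [0.537, 0.0285, 0.0185]
ee_rot: [3.141, -0.0, -1.438]
force: [1.4, -2.6, -0.7]
width: 0.0004
gripper_force: 1.2
```

>>> step_arm --pt "-0.0003 0.002 0 0 0" --pt "-0.0005 0.004 0 0 0" --pt "-0.0008 0.006 0 0 0" --pt "-0.001 0.008 0 0 0" --pt "-0.0013 0.01 0 0 0" --pt "-0.0016 0.012 0 0 0"

```text
t: 12.25
eef_pos: [0.5355, 0.0401, 0.0186]
ee_rot: [3.142, -0.0, -1.438]
force: [3.6, -2.2, 0.0]
width: 0.0006
gripper_force: 1.2
```

Run:
```python
from h import *
from station import arm
s=arm.get_state();e=s['eef_pos'][:2]-[.5397,.0021]
print(s['t'],s['eef_pos'],s['force'],'track',e@[-.1324,.9912],e@[-.9912,-.1324])
```

```text
12.25 [0.5355048  0.04013101 0.01855536] [ 3.63248415 -2.17153238  0.03208888] track 0.03825177840741449 -0.0008770259185511556
```

>>> step_arm --pt "-0.0002 0.0015 0 0 0" --pt "-0.0004 0.003 0 0 0" --pt "-0.0006 0.0045 0 0 0" --pt "-0.0008 0.006 0 0 0" --pt "-0.0008 0.006 0 0 0"

```text
t: 12.75
eef_pos: [0.5347, 0.0463, 0.0185]
ee_rot: [-3.142, 0.0, -1.438]
force: [1.5, -1.7, 0.6]
width: 0.0005
gripper_force: 0.9
```

>>> step_arm --pt "-0.0001 0.001 0 0 0" --pt "-0.0003 0.002 0 0 0" --pt "-0.0003 0.002 0 0 0"

```text
t: 13.05
eef_pos: [0.5344, 0.0481, 0.0186]
ee_rot: [3.142, 0.0, -1.438]
force: [0.5, -2.0, -0.1]
width: 0.0004
gripper_force: 1.2
```

>>> step_arm --pt "-0.0001 0.001 0 0 0" --pt "-0.0003 0.002 0 0 0" --pt "-0.0003 0.002 0 0 0"

```text
t: 13.35
eef_pos: [0.5341, 0.0502, 0.0186]
ee_rot: [3.142, 0.0, -1.438]
force: [1.6, -1.8, 0.1]
width: 0.0002
gripper_force: 1.3
```

>>> step_arm --pt "-0.0001 0.001 0 0 0" --pt "-0.0003 0.002 0 0 0" --pt "-0.0003 0.002 0 0 0"

```text
t: 13.65
eef_pos: [0.5338, 0.0522, 0.0186]
ee_rot: [-3.142, 0.0, -1.438]
force: [1.5, -1.4, 0.6]
width: 0.0002
gripper_force: 1.2
```

>>> step_arm --pt "-0.0001 0.001 0 0 0" --pt "-0.0003 0.002 0 0 0" --pt "-0.0003 0.002 0 0 0"

```text
t: 13.95
eef_pos: [0.5336, 0.0543, 0.0186]
ee_rot: [-3.141, 0.0, -1.438]
force: [2.4, -1.4, 0.6]
width: 0.0003
gripper_force: 1.1
```

>>> step_arm --pt "-0.0001 0.001 0 0 0" --pt "-0.0003 0.002 0 0 0" --pt "-0.0003 0.002 0 0 0"

```text
t: 14.25
eef_pos: [0.5333, 0.0563, 0.0186]
ee_rot: [-3.141, 0.0, -1.438]
force: [1.1, -1.9, -1.0]
width: 0.0008
gripper_force: 1.0
```

>>> step_arm --pt "-0.0001 0.001 0 0 0" --pt "-0.0003 0.002 0 0 0" --pt "-0.0003 0.002 0 0 0"

```text
t: 14.55
eef_pos: [0.533, 0.0582, 0.0186]
ee_rot: [-3.141, 0.0, -1.438]
force: [1.5, -1.6, 0.3]
width: 0.0005
gripper_force: 1.0
```

>>> step_arm --pt "-0.0001 0.001 0 0 0" --pt "-0.0003 0.002 0 0 0" --pt "-0.0003 0.002 0 0 0"

```text
t: 14.85
eef_pos: [0.5326, 0.0602, 0.0186]
ee_rot: [-3.142, 0.0, -1.438]
force: [1.8, -1.7, 0.3]
width: 0.0005
gripper_force: 1.1
```

>>> step_arm --pt "-0.0001 0.001 0 0 0" --pt "-0.0003 0.002 0 0 0" --pt "-0.0003 0.002 0 0 0"

```text
t: 15.15
eef_pos: [0.5323, 0.0622, 0.0186]
ee_rot: [-3.142, 0.0, -1.438]
force: [0.8, -1.0, 0.2]
width: 0.0002
gripper_force: 1.2
```

>>> step_arm --pt "-0.0001 0.001 0 0 0" --pt "-0.0003 0.002 0 0 0" --pt "-0.0003 0.002 0 0 0"

```text
t: 15.45
eef_pos: [0.532, 0.0642, 0.0186]
ee_rot: [-3.142, 0.0, -1.438]
force: [2.4, -2.7, 0.3]
width: 0.0008
gripper_force: 1.2
```

>>> step_arm --pt "-0.0001 0.001 0 0 0" --pt "-0.0002 0.0015 0 0 0" --pt "-0.0002 0.0015 0 0 0"

```text
t: 15.75
eef_pos: [0.5318, 0.0656, 0.0186]
ee_rot: [-3.142, 0.0, -1.438]
force: [2.1, -2.7, 1.0]
width: 0.0004
gripper_force: 1.3
```

>>> step_arm --pt "-0.0001 0.001 0 0 0" --pt "-0.0002 0.0015 0 0 0" --pt "-0.0002 0.0015 0 0 0"

```text
t: 16.05
eef_pos: [0.5313, 0.0673, 0.0184]
ee_rot: [3.141, 0.0, -1.438]
force: [0.0, 0.2, -0.1]
width: 0.0003
gripper_force: 0.0
```

The side force has vanished, so the gate leaf has slipped off behind the finger. Continuing to feel forward.

>>> step_arm --pt "-0.0001 0.001 0 0 0" --pt "-0.0002 0.0015 0 0 0" --pt "-0.0002 0.0015 0 0 0"

```text
t: 16.35
eef_pos: [0.531, 0.0685, 0.0184]
ee_rot: [3.141, -0.0, -1.438]
force: [0.3, 0.4, -0.2]
width: 0.0006
gripper_force: 0.3
```

>>> step_arm --pt "-0.0001 0.001 0 0 0" --pt "-0.0002 0.0015 0 0 0" --pt "-0.0002 0.0015 0 0 0"

```text
t: 16.65
eef_pos: [0.5309, 0.07, 0.0184]
ee_rot: [3.141, -0.0, -1.438]
force: [-0.4, -1.3, 0.1]
width: 0.0005
gripper_force: 0.6
```

>>> step_arm --pt "-0.0001 0.001 0 0 0" --pt "-0.0003 0.002 0 0 0" --pt "-0.0003 0.002 0 0 0"

```text
t: 16.95
eef_pos: [0.5309, 0.0722, 0.0185]
ee_rot: [3.142, 0.0, -1.438]
force: [-1.1, -0.6, 0.4]
width: 0.0008
gripper_force: 0.6
```

>>> step_arm --pt "-0.0001 0.001 0 0 0" --pt "-0.0003 0.002 0 0 0" --pt "-0.0003 0.002 0 0 0"

```text
t: 17.25
eef_pos: [0.5307, 0.0742, 0.0186]
ee_rot: [-3.141, 0.0, -1.438]
force: [-1.7, -1.0, -0.4]
width: 0.0002
gripper_force: 0.6
```

>>> step_arm --pt "-0.0001 0.001 0 0 0" --pt "-0.0003 0.002 0 0 0" --pt "-0.0003 0.002 0 0 0"

```text
t: 17.55
eef_pos: [0.5304, 0.0762, 0.0186]
ee_rot: [-3.141, 0.0, -1.438]
force: [-1.0, -0.3, -0.4]
width: 0.0006
gripper_force: 0.5
```

>>> step_arm --pt "-0.0001 0.001 0 0 0" --pt "-0.0003 0.002 0 0 0" --pt "-0.0003 0.002 0 0 0"

```text
t: 17.85
eef_pos: [0.5301, 0.0783, 0.0186]
ee_rot: [-3.141, 0.0, -1.438]
force: [-1.2, -0.9, -0.2]
width: 0.0003
gripper_force: 0.5
```

>>> step_arm --pt "-0.0001 0.001 0 0 0" --pt "-0.0003 0.002 0 0 0" --pt "-0.0003 0.002 0 0 0"

```text
t: 18.15
eef_pos: [0.5298, 0.0803, 0.0186]
ee_rot: [-3.141, 0.0, -1.438]
force: [-1.2, -1.8, -0.3]
width: 0.0005
gripper_force: 0.4
```

>>> step_arm --pt "-0.0001 0.001 0 0 0" --pt "-0.0003 0.002 0 0 0" --pt "-0.0003 0.002 0 0 0"

```text
t: 18.45
eef_pos: [0.5295, 0.0823, 0.0186]
ee_rot: [-3.141, 0.0, -1.438]
force: [-0.8, -1.3, -0.8]
width: 0.0006
gripper_force: 0.3
```

>>> step_arm --pt "-0.0001 0.001 0 0 0" --pt "-0.0003 0.002 0 0 0" --pt "-0.0003 0.002 0 0 0"

```text
t: 18.75
eef_pos: [0.5292, 0.0843, 0.0186]
ee_rot: [-3.141, 0.0, -1.438]
force: [0.2, -0.7, -0.1]
width: 0.0004
gripper_force: 0.2
```

>>> step_arm --pt "-0.0001 0.001 0 0 0" --pt "-0.0003 0.002 0 0 0" --pt "-0.0003 0.002 0 0 0"

```text
t: 19.05
eef_pos: [0.529, 0.0852, 0.0187]
ee_rot: [3.141, -0.001, -1.438]
force: [3.1, -7.3, 0.2]
width: 0.0004
gripper_force: 4.0
```

>>> step_arm --pt "0 0 0 0 0" --pt "0 0 0 0 0"

```text
t: 19.25
eef_pos: [0.529, 0.0852, 0.0187]
ee_rot: [3.141, -0.001, -1.438]
force: [3.4, -7.6, -0.2]
width: 0.0002
gripper_force: 3.8
```

>>> step_arm --pt "0.0001 -0.001 0 0 0" --pt "0.0003 -0.002 0 0 0" --pt "0.001 -0.006 0 0 0" --pt "0.002 -0.012 0 0 0" --pt "0.002 -0.012 0.02 0 0" --pt "0.002 -0.012 0.06 0 0" --pt "0.002 -0.012 0.1 0 0" --pt "0.002 -0.05 0.15 0 0" --pt "0.002 -0.1 0.2 0 0" --pt "0.002 -0.15 0.22 0 0" --pt "0.002 -0.2 0.22 0 0" --pt "0.002 -0.25 0.22 0 0" --pt "0.002 -0.3 0.22 0 0" --pt "0.002 -0.35 0.22 0 0" --pt "0.002 -0.35 0.22 0 0"

```text
t: 20.75
eef_pos: [0.5301, -0.2672, 0.2386]
ee_rot: [-3.142, -0.0, -1.439]
force: [0.7, 1.2, -0.3]
width: 0.0006
gripper_force: 0.0
```

Run:
```python
from h import *
from station import arm
s=arm.get_state(); print(s['t'],s['eef_pos'],s['force'])
f2=grab(arm,'side','s5');f=grab(arm,'top','t5')
a=cv2.resize(f['color'][175:250,145:335],None,fx=4,fy=4,interpolation=2);b=cv2.resize(f2['color'][110:220,230:390],None,fx=2.6,fy=2.6,interpolation=2)
o=np.zeros((a.shape[0]+b.shape[0],760,3),np.uint8);o[:a.shape[0],:a.shape[1]]=a;o[a.shape[0]:,:b.shape[1]]=b
cv2.imwrite('pics/c5.png',o)
```

```text
20.75 [ 0.5301072  -0.26716695  0.23860461] [ 0.73957462  1.24253146 -0.2690903 ]
```

View pics/c5.png

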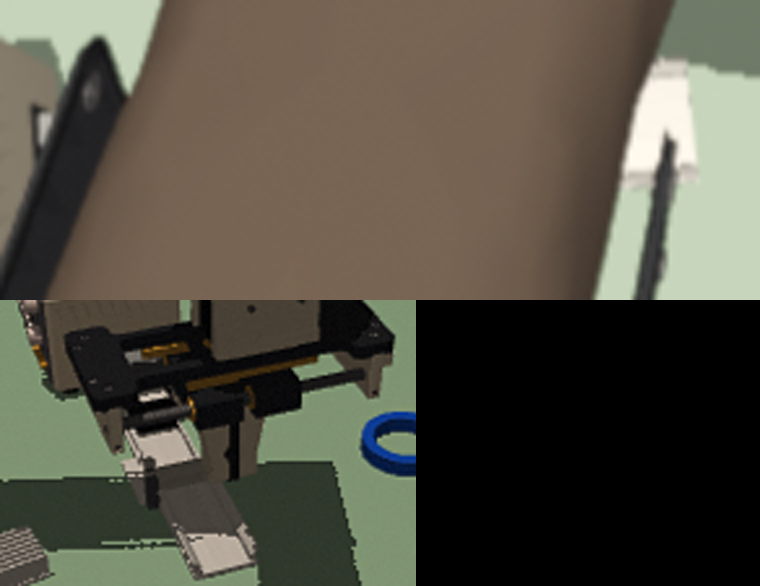

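The arm hides the track in both views. I'll move it aside for one last look.

>>> step_arm --pt "-0.2 -0.25 0 0 0" --pt "-0.2 -0.25 0 0 0" --pt "-0.2 -0.25 0 0 0" --pt "-0.2 -0.25 0 0 0" --pt "-0.2 -0.25 0 0 0" --pt "-0.2 -0.25 0 0 0" --pt "-0.2 -0.25 0 0 0" --pt "-0.2 -0.25 0 0 0" --pt "-0.2 -0.25 0 0 0"

```text
t: 21.75
eef_pos: [0.3305, -0.5139, 0.2383]
ee_rot: [3.142, 0.001, -1.439]
force: [0.9, 0.4, 1.2]
width: 0.0004
gripper_force: 0.0
```

Run:
```python
from h import *
from station import arm
f2=grab(arm,'side','s6');f=grab(arm,'top','t6')
a=cv2.resize(f['color'][175:250,145:335],None,fx=4,fy=4,interpolation=2);b=cv2.resize(f2['color'][110:220,230:390],None,fx=2.6,fy=2.6,interpolation=2)
o=np.zeros((a.shape[0]+b.shape[0],760,3),np.uint8);o[:a.shape[0],:a.shape[1]]=a;o[a.shape[0]:,:b.shape[1]]=b
cv2.imwrite('pics/c6.png',o)
```

```text
(no output)
```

View pics/c6.png

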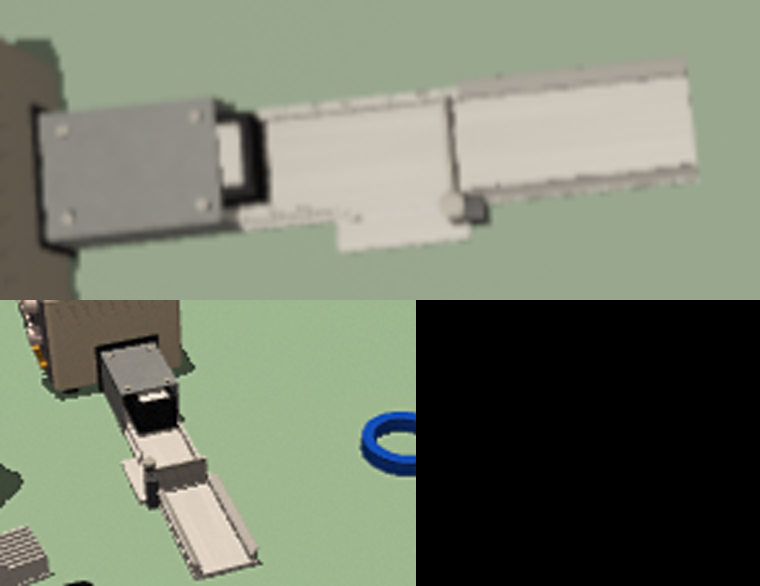

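The gate is shut (leaf at (450,95)–(457,195)). The module stands straight with its front under the hood and its rear at column 265, and the arm is clear. Handing in.

```bash
python3 -c "
from station import arm
print(arm.job_done())"
```

```text
the job is handed in; nothing more can be done
None
```

I fed the module through the gate until I felt it meet the waiting module at about 8 N. It stands straight with its front under the hood, the gate is shut behind it, and the job is handed in; no verdict came back.

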